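# Eject a block from a drilling jig and bed it in its cradle

## Task

Lift the drilling jig's hinged lid until it rests back on its stop, then push the red plate of the spring ejector with closed fingers (do not pinch or ram it) all the way in to its stop, so that the wooden block is pushed out of the jig's mouth. The block can then only be pinched by its nose: draw it out, lay it flat on the bench and let go, then take it round its middle and bed it fully down in the wooden cradle. Leave the lid open, the ejector sprung back, and do not disturb the tape measure, the screw jar or the mug.

Things in the scene. Friction and masses are not known exactly. Their poses are not given: they have to be found in the camera images.
- drill_jig: Aluminium drilling jig fixed to the bench. Origin: bench level under the middle of the nest where the block starts. Axes: +y along the nest to its open mouth, +x to the lid's hinge, -x side faces the robot. Base plate 10 mm thick, x -45..60, y -200..82 mm. Rod guide of the ejector at y -100..-88, 50 mm high.
- jig_mouth (a point): Middle of the nest's open mouth (jig x 0, y 80, z 30 mm). Nest floor z 10; side walls (inner faces x +-22.5, outer +-32.5, top z 51) run y -90..80 mm, so the block cannot be grasped while home. A brass spring plunger in the near wall (y 40) presses on the block with about 3 N, so it stays where it is pushed and takes 3 to 6 N to slide.
- jig_lid (a joint): Hinge of the dark steel lid (drill plate, jig y -55..88), rad: 0 shut, 2.0 open, leaning back on its stop; past about 1.6 it falls back by itself, before that it falls shut. 0.25 kg. While shut, its downturned gate (jig y 82..88) blocks the mouth, so the block cannot come out.
- lid_hinge (a point): Centre of the lid's hinge pin (jig x +43, y 0, z 57 mm); the hinge axis is the jig's y axis.
- lid_grip (a point): Centre of the lid's black grip: a level round bar, diameter 18, 22 mm long along the jig's y, 25 mm in front of the lid's near edge, 103 mm from the hinge axis (jig x -60, z 57 when shut). Best pinched from above on its two end faces (fingers closing along the jig's y), so that it pivots between the fingers as it is led round the hinge.
- ejector_press (a point): Centre of the outer face (facing jig -y) of the ejector's red press plate, 45 mm above the bench; jig y -187 mm at rest, -117 pressed home. Plate 44 mm wide (jig x), 10 mm thick, 13 to 65 mm above the bench. Push it along the jig's +y with closed fingers until the stop is felt. Behind it the 10 mm high base plate goes on for 13 mm, then bare bench.
- block_center (a point): Centre of the loose softwood block, 160 x 42 x 39 mm, about 0.13 kg. x axis: its length, y: 42 mm width, z: 39 mm height. It starts in the jig's nest with its length along the jig's y, underside 10 mm above the bench; on the bench its centre is 19.5 mm up, in the cradle 27.5 mm up.
- wood_block: The same softwood block; origin at the centre of its underside, axes as for its centre.
- cradle: Wooden cradle fixed to the bench for one block lying flat, either way round. Origin: bench level under its centre; x axis: its length. Floor 200 x 84 x 8 mm. End walls with inner faces at x +-84, cheeks 16 mm thick with inner faces at y +-24, from x +-34 to +-84 mm; all 42 mm high. The middle 68 mm is open at the sides: fingers fit only there. Edges have no lead-in (3 mm play a side): a block that lands 42 mm up sits on the rims; feel sideways.
- ejector: The spring ejector (pusher plate, rod, red press plate), sliding 70 mm along the jig's +y to a rigid stop; origin coincides with the jig's at rest. Spring 3 N at rest, 9 N at the stop (the held block adds up to 8 N); let go, it springs back. Pressed home, it leaves the block's nose about 150 mm from the jig's origin along +y. Fingers must never load it with over 60 N: do not pinch or ram it.
- tape_measure: Bystander: green tape measure standing on the bench, 36 x 91 x 68 mm; origin under its centre.
- screw_jar: Bystander: clear jar with red lid, 64 mm diameter, 86 mm high; origin under its centre.
- mug: Bystander: white mug, 82 x 118 x 94 mm; origin under its centre.
Not all that is in view belongs to the job. What is shaped like the wood_block but purple is not meant.

How it is judged (in metres and radians):
On the way, in this order (a step that is already met when the one before it is completed fails the run):
1. the lid is open and rests on its stop (value of joint jig_lid above 1.9 rad), for 0.3 s.
2. the ejector is pressed fully in with the lid open, and the block stands out of the mouth (y of ejector_press in the frame of drill_jig above -0.121 m and value of joint jig_lid above 1.85 rad and y of block_center in the frame of drill_jig above 0.06 m), for 0.1 s.
3. the block lies flat on the bench, let go and still (height (world z) of block_center below 0.025 m and angle between block_center's own x axis and vertical between 1.5 and 1.64 rad and contact force between the fingers and wood_block below 0.3 N and linear speed of wood_block below 0.02 m/s), for 0.3 s.
At the end, for the whole second after the job is handed in: The block lies fully down in the cradle (centre within 8 mm lengthwise and 6 mm sideways of the cradle's centre, 24 to 31.5 mm up, lengthwise in line within 0.08 rad), at rest; the lid still rests open (above 1.85 rad) and the ejector has sprung back (within 8 mm of its rest) (x of block_center in the frame of cradle between -0.008 and 0.008 m and y of block_center in the frame of cradle between -0.006 and 0.006 m and z of block_center in the frame of cradle between 0.024 and 0.0315 m and angle between the x axis of block_center and the x axis of cradle, either way round below 0.08 rad and linear speed of wood_block below 0.02 m/s and value of joint jig_lid above 1.85 rad and y of ejector_press in the frame of drill_jig below -0.179 m); the robot touches nothing.
It fails at once if a bystander is knocked over or shifted by more than 30 mm (distance of any of tape_measure, screw_jar, mug from where it was at the start of the episode above 0.03 m or angle between any of tape_measure, screw_jar, mug's own z axis and vertical above 0.5 rad).
It fails at once if the ejector is rammed (fingers on it with over 60 N) (contact force between the fingers and ejector above 60 N).
It also fails if it takes over 72 s, if anything falls off the work surface, if the arm or the gripper's body presses on something with over 40 N, if the wrist force passes 120 N, or if a joint passes its speed limit or range.

## Robot

A 6-joint arm with a two-finger parallel gripper is mounted at the origin on a cart in front of the work surface, level with it; the furniture and walls round the work are solid. World frame = base frame: x ahead of the robot, y to its left, z up, the work surface at z = 0. Lengths are in m, angles in degrees, forces in N, time in s.
With the tool pointing down it reaches from about 0.4 to 0.825 m from the base axis. Payload 7 kg.
Tool frame: the origin (TCP) lies midway between the tips of the shut fingers; the grasp point (between the pads) lies 19 mm behind it; z points along the fingers, y is the direction in which the jaws open and shut (so a half turn about z gives the same grasp; the last joint's range is limited). The gripper opens to 88 mm and grips with 3 to 60 N. Pads are 19 mm wide; open, the fingers measure 130 mm over their backs; the gripper's body (78 mm by 193 mm) begins 47 mm behind the grasp point.
Start: joints at [86.236, 20.546, 0.682, 0, -70.136, -16.507], TCP at [0.234, 0.633, 0.227] pointing down, gripper open.
Joint ranges: [-176.03, 176.03], [-82.01, 121.73], [-58.28, 71.71], [-173.87, 95.51], [-174.79, -0.11], [-173.66, 173.66]. Speed limits (degrees/s): [136.94, 136.94, 172.46, 180, 180, 180].

## Interface

Orientations are given as [roll, pitch, yaw] about the fixed x, y, z axes, in that order (R = Rz(yaw) Ry(pitch) Rx(roll)).
In Python, from plant import ctrl, snapshot gives the robot as it stands.
- The arm moves only by the shell command python3 -m pendant 'ROWS'. ROWS is JSON, a list of rows, each a list of 7 numbers: the shift along the tool's x, y, z in m, then the turn, a rotation vector about the tool's x, y, z in rad, then the opening, from -1 (shut) to 1 (fully open), so that 0 is half open. In form: [[x, y, z, ax, ay, az, jaw], ...]. A call has 1 to 12 rows; each row is the pose to reach, as a shift and turn from the pose commanded when the call began, along the tool's axes at that moment; what a row does not reach only later rows make up. A row lasts 1/8 s, in which the tool goes at most 62.5 mm and 10.7 degrees, less where a joint would pass 70% of its speed; a pose out of reach is approached as far as the arm can. A call with a gripper value outside its range is refused whole. The fingers move at their own pace and stop on an object; the grip force is fixed at half the most. Time passes only in rows, so rows that repeat a pose let the fingers close. It gives the time, the measured TCP pose, the force and the opening at its end, in the units of the state.
- ctrl.get_obs(): the state, without advancing time (a new reading comes with each control period).
- snapshot(name): name is "side" or "top"; returns a dict with "image" (480x640x3 uint8, blue, green, red), "mtx" (3x3 intrinsics, pixels), "k1" (the pictures are not rectified: a ray, as slopes to the right and down, at radius r is drawn at 1 + k1 r^2 times it, then the intrinsics apply), "eye" and "attitude" of the camera in the world. Camera axes: x right, y up, looking along -z (the intrinsics and any distortion apply to the point x, -y, -z); pixel columns grow to the right and rows downward; lengths in m; the calibration is good to about 2 mm. A picture is of the moment at which its call begins. There is no depth.
- ctrl.close_job(): hands the job in, once; it reports no verdict.
The state is a dict: "clock": time; "joint_pos": joint angles; "qvel": joint speeds; "tau": joint torques, N m; "tool_pos": TCP position; "orientation": TCP orientation; "force": force on the tool from outside, world axes, zero at the start; "moment": the same for the moment, N m; "opening": finger opening in m.
Only numpy, scipy, OpenCV 4.12 (cv2) and the standard library are available. Lean on these libraries where they do the work, as an engineer would, in place of code of your own. Each camera call takes 0.05 s, during which the arm holds its last target.

## Working session

There is one attempt and no reset: what is moved stays moved. The work goes in short steps, Python scripts to look and compute and a shell command to move; the robot and the scene stay as the last step left them, time stands still between calls to the robot, and variables do not carry over. Pictures are saved under pics/ and viewed, and the job is handed in when it is done.

```bash
ls; mkdir -p pics; python3 - <<'E'
from plant import ctrl, snapshot
import cv2
print(ctrl.get_obs())
for n in("side","top"):
    s=snapshot(n); cv2.imwrite(f"pics/{n}0.png",s["image"]); print(n,{k:v for k,v in s.items() if k!="image"})
E
```

```text
pics
{'clock': 0.0, 'joint_pos': array([ 8.62346958e+01,  2.05912635e+01,  6.33516431e-01, -1.97842243e-02,
       -7.01376766e+01, -1.65065573e+01]), 'qvel': array([-0.05477154, -0.01029515,  0.00792548, -0.02867649,  0.04988879,
        0.03037608]), 'tau': array([-2.83019544e-04, -5.82716095e+01,  2.93039292e+01,  6.99648678e+00,
        6.81288730e-03, -1.68359693e-04]), 'tool_pos': array([0.23373126, 0.63270486, 0.22562375]), 'orientation': array([ 1.79903224e+02, -9.28288976e-03, -2.02785910e+01]), 'force': array([ 0.03141858, -0.02214393,  0.77589934]), 'moment': array([ 0.01972567, -0.03409524,  0.01049066]), 'opening': 0.08741687626019777}
side {'mtx': array([[443.14921688,   0.        , 317.03055817],
       [  0.        , 443.14921688, 239.34252058],
       [  0.        ,   0.        ,   1.        ]]), 'k1': -0.0320804262750142, 'eye': array([ 0.46259402, -0.98610933,  0.84968411]), 'attitude': array([49.88420133, -0.67390381, -7.65424868])}
top {'mtx': array([[622.73506121,   0.        , 323.72515289],
       [  0.        , 622.73506121, 225.33128779],
       [  0.        ,   0.        ,   1.        ]]), 'k1': -0.05077310376907421, 'eye': array([ 0.13056198, -0.11138176,  1.52648983]), 'attitude': array([ 18.40207347,  -0.28501903, -82.28488088])}
```

View pics/side0.png

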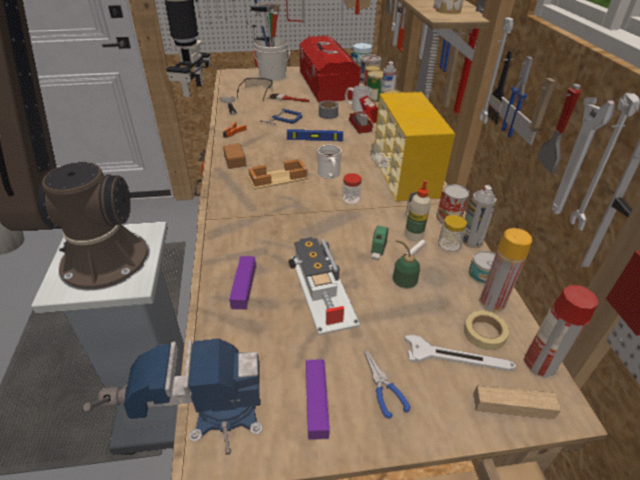

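View pics/top0.png

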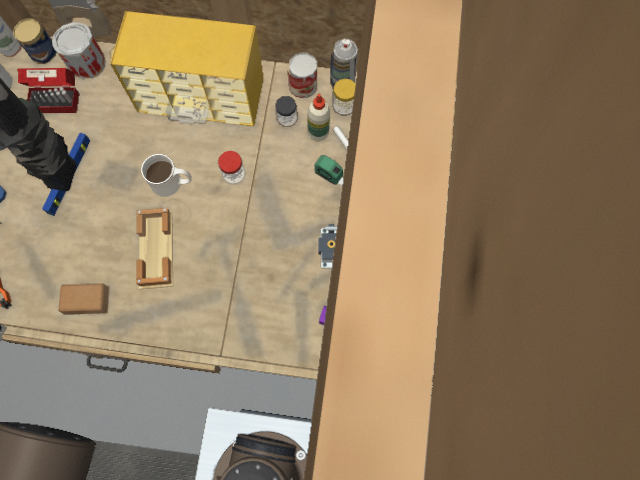

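The side view shows the jig at about (318,280), with its red plate at (334,315), the lid grip at (294,262), and the cradle at (278,173). The jar is at (352,188), the mug at (329,162) and the tape at (379,240). The purple decoys are at (243,282) and (317,398). In the top view a beam hides most of the jig, while the cradle is clear at (155,247). Next I'll set up the projection code and take crops.

```bash
cat > h.py <<'E'
import numpy as np, cv2
from plant import ctrl, snapshot
from scipy.spatial.transform import Rotation as R
from scipy.optimize import least_squares
def cam(s):
    return dict(mtx=s["mtx"],k1=s["k1"],eye=s["eye"],Rm=R.from_euler('xyz',s["attitude"],degrees=True).as_matrix())
def proj(c,P):
    P=np.atleast_2d(P); q=(P-c["eye"])@c["Rm"]; u=q[:,0]/-q[:,2]; v=-q[:,1]/-q[:,2]
    f=1+c["k1"]*(u*u+v*v); m=c["mtx"]
    return np.c_[m[0,0]*u*f+m[0,2], m[1,1]*v*f+m[1,2]]
def ray(c,px):
    p=cv2.undistortPoints(np.array([[px]],float),c["mtx"],np.array([c["k1"],0,0,0,0.]),).ravel()
    # iterate
    return c["Rm"]@np.array([p[0],-p[1],-1.])
def atz(c,px,z):
    d=ray(c,px); t=(z-c["eye"][2])/d[2]; return c["eye"]+t*d
def shot(n,name=None):
    s=snapshot(n)
    if name: cv2.imwrite("pics/"+name,s["image"])
    return s["image"],cam(s)
def crop(im,x0,y0,x1,y1,k,name):
    o=cv2.resize(im[y0:y1,x0:x1],None,fx=k,fy=k,interpolation=cv2.INTER_CUBIC)
    cv2.imwrite("pics/"+name,o)
E
python3 - <<'E'
from h import *
im,c=shot("side"); crop(im,275,225,375,340,5,"jig.png"); crop(im,230,130,380,220,5,"crad.png")
it,t=shot("top"); crop(it,100,140,260,300,4,"cradt.png")
print(atz(c,(278,175),0),atz(t,(155,247),0), atz(c,(305,280),.05))
E
```

```text
[ 5.15372919e-01  3.84406238e-01 -1.11022302e-16] [0.51822407 0.3693443  0.        ] [ 0.54695011 -0.20093198  0.05      ]
```

View pics/jig.png

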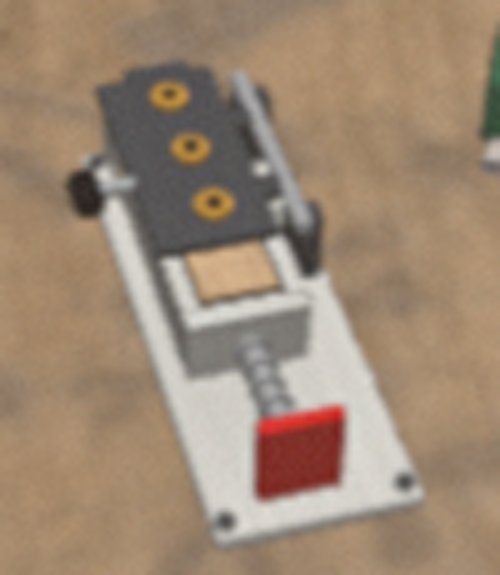

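View pics/crad.png

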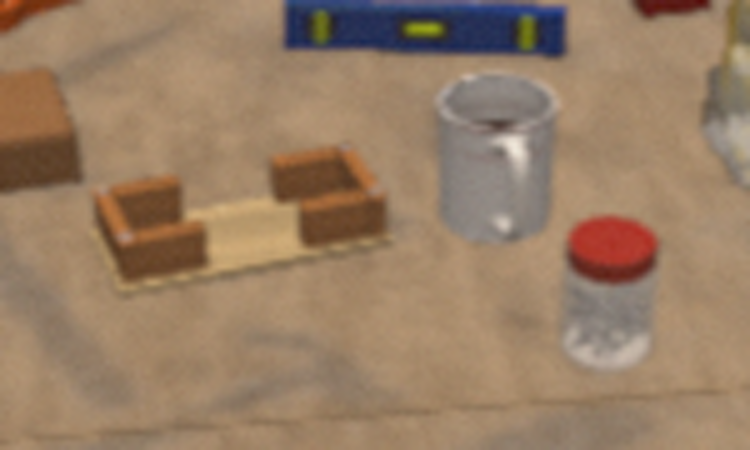

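View pics/cradt.png

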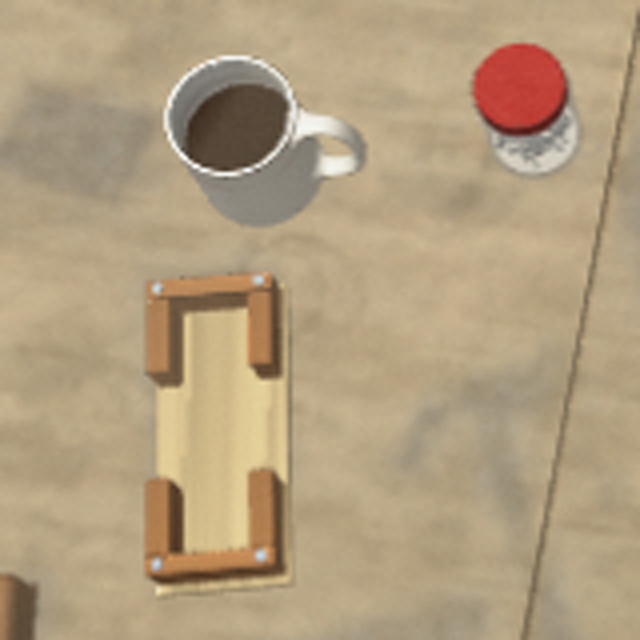

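```bash
cat > fit.py <<'E'
from h import *
def fit(c,L,px,x0):
    L=np.array(L,float)/1000; px=np.array(px,float)
    def W(p): 
        r=R.from_euler('z',p[2]).as_matrix(); return L@r.T+[p[0],p[1],0]
    f=lambda p:(proj(c,W(p))-px).ravel()
    s=least_squares(f,x0,loss='soft_l1'); return s.x,f(s.x).reshape(-1,2)
E
python3 - <<'E'
from fit import *
np.set_printoptions(precision=4,suppress=True)
_,c=shot("side");_,t=shot("top")
L=[(-45,-200,10),(60,-200,10),(-22,-187,65),(22,-187,65),(-22,-187,13),(22,-187,13),(-32.5,-100,50),(32.5,-100,50),(-60,0,57)]
P=np.array([(214,533),(423,490),(258,430),(341,418),(258,498),(340,487),(190,327),(307,307),(84,193)])/5+[275,225]-.4
x,r=fit(c,L,P,[.55,-.2,0]); print(x[:2],np.degrees(x[2]));print(r)
L=[(84,24,42),(84,-24,42),(-84,24,42),(-84,-24,42),(34,24,42),(34,-24,42),(-34,24,42),(-34,-24,42)]
P=np.array([(170,299),(248,293),(170,552),(248,547),(170,374),(249,364),(170,480),(250,470)])/4+[100,140]-.375
x,r=fit(t,L,P,[.52,.37,0]); print(x[:2],np.degrees(x[2]));print(r)
W=np.array(L)/1000@R.from_euler('z',x[2]).as_matrix().T+[x[0],x[1],0]
print((proj(c,W)-[230,130]+.4)*5)
for n,px,z in(("mug",(329,178),0),("jar",(350,200),0),("tape",(378,250),0)): print(n,atz(c,px,z))
E
```

```text
[ 0.5774 -0.1326] 8.032676970150504
[[ 0.0594  1.1394]
 [ 0.2269  0.5563]
 [-0.3825  0.3257]
 [ 1.118  -1.0559]
 [-0.9209  1.1003]
 [ 0.2091 -0.4866]
 [-1.0471 -0.3109]
 [ 0.6533 -1.2473]
 [-0.0189 -0.41  ]]
[0.5118 0.3649] 12.860169733237466
[[ 0.2829 -0.3268]
 [-0.3333 -0.4066]
 [ 0.202   0.8324]
 [ 0.2298  0.44  ]
 [ 0.2388 -0.3582]
 [-0.438   0.5433]
 [ 0.2055 -0.791 ]
 [-0.4606  0.0852]]
[[339.0979 153.9454]
 [360.8741 186.6413]
 [110.5255 194.6775]
 [127.7119 229.2797]
 [272.4399 165.7939]
 [292.9125 199.0408]
 [179.9316 182.2783]
 [198.5472 216.2967]]
mug [0.6944 0.3435 0.    ]
jar [0.7431 0.2007 0.    ]
tape [ 0.7761 -0.0566  0.    ]
```

```bash
cat > ov.py <<'E'
from h import *
import sys
def box(x0,x1,y0,y1,z0,z1):
    P=[(x,y,z) for x in(x0,x1) for y in(y0,y1) for z in(z0,z1)]
    E=[(i,j) for i in range(8) for j in range(i+1,8) if bin(i^j).count('1')==1]
    return np.array(P)/1000,E
def draw(im,c,pose,boxes,win,k,name):
    x0,y0,x1,y1=win
    o=cv2.resize(im[y0:y1,x0:x1],None,fx=k,fy=k,interpolation=cv2.INTER_CUBIC)
    r=R.from_euler('z',pose[2],degrees=True).as_matrix()
    for b in boxes:
        P,E=box(*b); q=(proj(c,P@r.T+[pose[0],pose[1],0])-[x0,y0]+.5)*k-.5
        for i,j in E: cv2.line(o,tuple(int(round(v)) for v in q[i]),tuple(int(round(v)) for v in q[j]),(0,255,0),1,cv2.LINE_AA)
    cv2.imwrite("pics/"+name,o)
E
python3 - <<'E'
from ov import *
im,c=shot("side");t,tc=shot("top")
JB=[(-45,60,-200,82,0,10),(-22,22,-187,-177,13,65),(-32.5,32.5,-90,80,10,51),(-69,-51,-11,11,48,66)]
draw(im,c,(.5774,-.1326,8.03),JB,(275,225,375,340),5,"jo.png")
CB=[(-100,100,-42,42,0,8),(-84,84,-24,24,8,42)]
draw(im,c,(.5118,.3649,12.86),CB,(230,130,380,220),5,"co.png")
draw(t,tc,(.5118,.3649,12.86),CB,(100,140,260,300),4,"cto.png")
a=np.vstack([cv2.resize(cv2.imread("pics/co.png"),None,fx=.7,fy=.7)]);cv2.imwrite("pics/co.png",a)
E
```

```text
(no output)
```

View pics/jo.png

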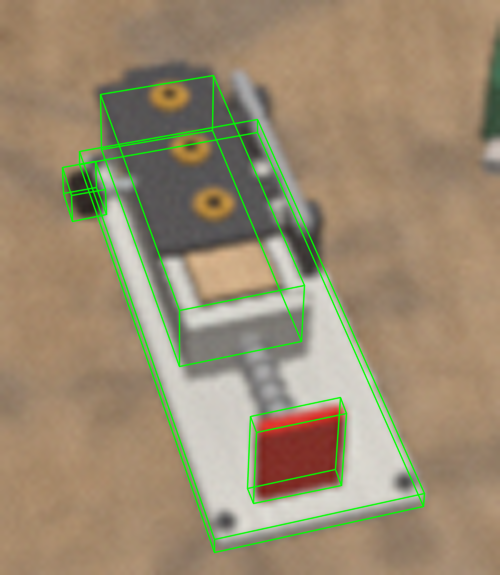

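View pics/co.png

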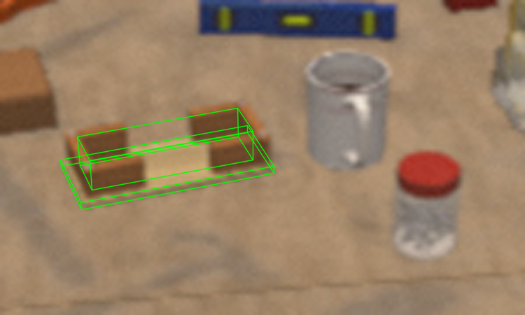

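View pics/cto.png

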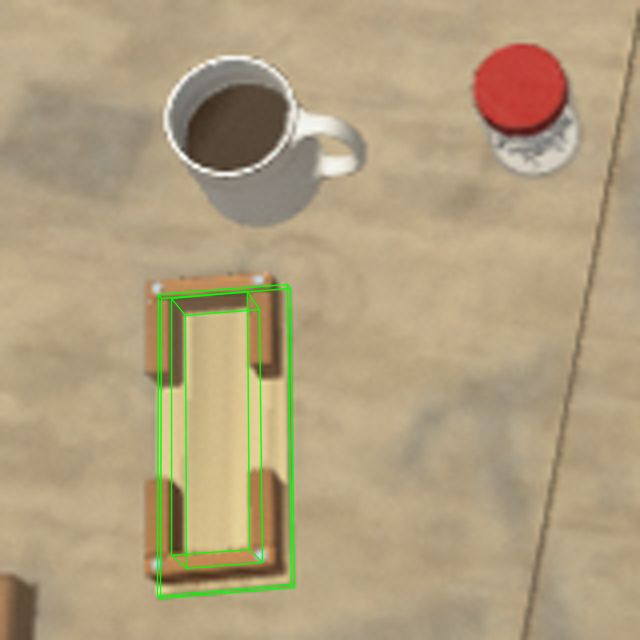

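```bash
cat > go.py <<'E'
from h import *
np.set_printoptions(precision=4,suppress=True)
J=(.5774,-.1326,8.03)
def jig(x,y,z,J=J):
    return R.from_euler('z',J[2],degrees=True).apply(np.array([x,y,z])/1000)+[J[0],J[1],0]
def injig(p,J=J): return R.from_euler('z',-J[2],degrees=True).apply(np.array(p)-[J[0],J[1],0])*1000
def rel(p,yaw,roll=180,pitch=0):
    o=ctrl.get_obs(); R0=R.from_euler('xyz',o["orientation"],degrees=True)
    R1=R.from_euler('xyz',[roll,pitch,yaw],degrees=True)
    return np.r_[R0.inv().apply(np.array(p)-o["tool_pos"]),(R0.inv()*R1).as_rotvec()]
E
python3 - <<'E'
from go import *
print(jig(-60,0,57), rel([.43,.35,.225],8), rel(jig(-60,0,140),8))
E
```

```text
[ 0.518 -0.141  0.057] [ 0.2821  0.1976  0.0015  0.0002  0.     -0.4934] [ 0.5347  0.6277  0.0866  0.0002  0.     -0.4934]
```

```bash
python3 -m pendant '[[0.05,0.035,0,0,0,-0.09,1],[0.1,0.07,0,0,0,-0.18,1],[0.15,0.105,0,0,0,-0.27,1],[0.2,0.14,0,0,0,-0.36,1],[0.24,0.17,0,0,0,-0.44,1],[0.282,0.198,0,0,0,-0.493,1],[0.314,0.25,0,0,0,-0.493,1],[0.346,0.3,0.005,0,0,-0.493,1],[0.378,0.35,0.01,0,0,-0.493,1],[0.41,0.4,0.02,0,0,-0.493,1],[0.44,0.45,0.03,0,0,-0.493,1],[0.47,0.5,0.04,0,0,-0.493,1]]'
python3 - <<'E'
from go import *
print(rel(jig(-60,0,130),8))
E
```

```text
clock: 1.9
tool_pos: [0.5018, -0.0005, 0.1868]
orientation: [-180.0, -0.1, 8.0]
force: [0.6, 0.1, -0.2]
opening: 0.0876
[-0.0036  0.1414  0.0567 -0.0002 -0.0012  0.    ]
```

```bash
python3 -m pendant '[[-0.001,0.05,0.02,0,0,0,1],[-0.003,0.1,0.04,0,0,0,1],[-0.004,0.141,0.057,0,0,0,1],[-0.004,0.141,0.057,0,0,0,1]]'
python3 - <<'E'
from go import *
im,c=shot("side"); crop(im,230,190,390,310,5,"a1.png")
o=ctrl.get_obs(); print(injig(o["tool_pos"]), proj(c,[o["tool_pos"],jig(-60,0,57)]))
E
```

```text
clock: 2.4
tool_pos: [0.5161, -0.1412, 0.128]
orientation: [-180.0, 0.2, 7.8]
force: [0.3, -0.3, 0.2]
opening: 0.0877
[-61.2547   1.0612 128.855 ] [[290.0484 241.6534]
 [291.3675 262.7863]]
```

View pics/a1.png

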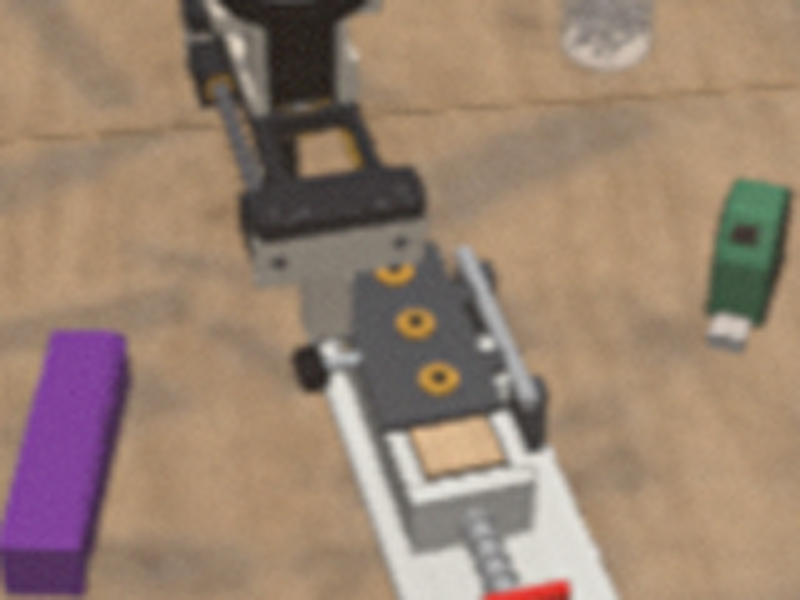

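The close view confirms the grip bar at full-frame pixel (292,263). The TCP is above it with 1–2 mm error. I'll narrow the jaws and descend.

```bash
python3 -m pendant '[[0.002,0.001,0,0,0,0,-0.15],[0.002,0.001,0.03,0,0,0,-0.15],[0.002,0.001,0.055,0,0,0,-0.15],[0.002,0.001,0.07,0,0,0,-0.15],[0.002,0.001,0.08,0,0,0,-0.15],[0.002,0.001,0.087,0,0,0,-0.15],[0.002,0.001,0.087,0,0,0,-0.15]]'
python3 - <<'E'
from go import *
im,c=shot("side"); crop(im,230,190,390,310,5,"a2.png")
o=ctrl.get_obs(); print(injig(o["tool_pos"]))
E
```

```text
clock: 3.32
tool_pos: [0.5193, -0.1395, 0.0425]
orientation: [180.0, 0.0, 8.0]
force: [-0.3, -0.1, 0.3]
opening: 0.0378
[-58.2941   1.1542  42.8586]
```

View pics/a2.png

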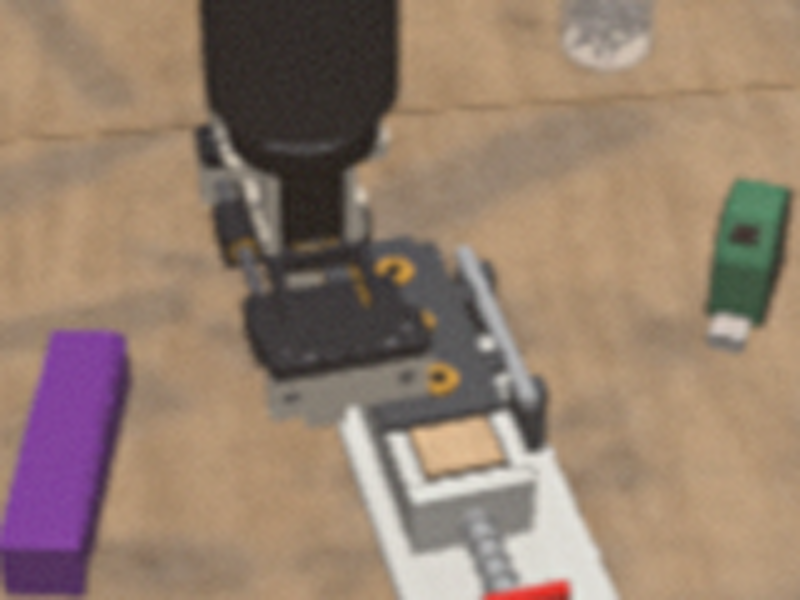

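```bash
python3 -m pendant '[[0,0,0,0,0,0,-1],[0,0,0,0,0,0,-1],[0,0,0,0,0,0,-1],[0,0,0,0,0,0,-1]]'
```

```text
clock: 3.88
tool_pos: [0.5199, -0.1419, 0.0434]
orientation: [179.8, -0.0, 8.0]
force: [2.7, -15.9, -1.2]
opening: 0.0217
```

```bash
python3 -m pendant '[[0,0.002,0,0,0,0,-1],[0.001,0.002,-0.0155,0,0,0,-1],[0.0046,0.002,-0.0305,0,0,0,-1],[0.0103,0.002,-0.0448,0,0,0,-1],[0.018,0.002,-0.058,0,0,0,-1],[0.018,0.002,-0.058,0,0,0,-1]]'
python3 - <<'E'
from go import *
im,c=shot("side"); crop(im,230,190,390,310,5,"a3.png")
o=ctrl.get_obs(); print(injig(o["tool_pos"]),o["force"])
E
```

```text
clock: 4.62
tool_pos: [0.5375, -0.1395, 0.1015]
orientation: [180.0, -0.0, 8.0]
force: [0.0, -6.1, 0.6]
opening: 0.0216
[-40.7624  -1.2976 101.0824] [-0.7625 -4.6038  0.3181]
```

View pics/a3.png

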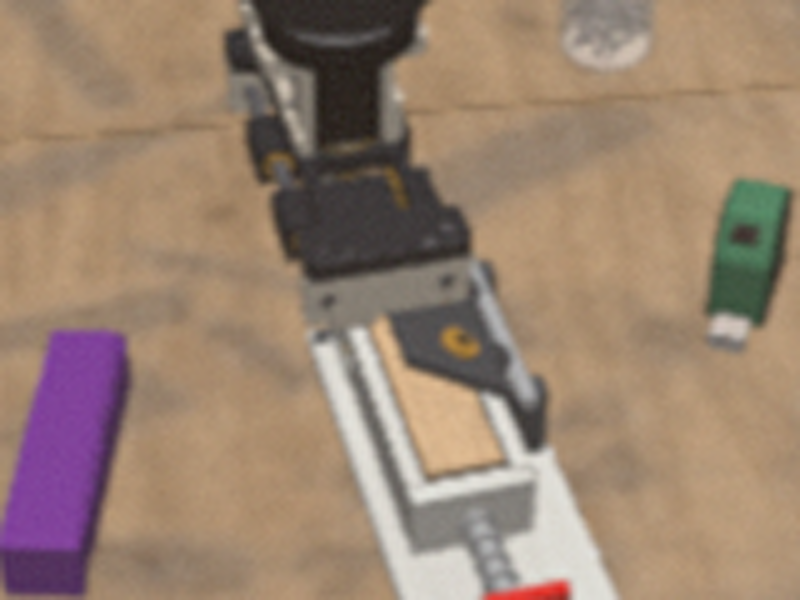

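```bash
python3 -m pendant '[[0.0096,0.001,-0.012,0,0,0,-1],[0.021,0.001,-0.0225,0,0,0,-1],[0.0338,0.001,-0.0311,0,0,0,-1],[0.0477,0.001,-0.0378,0,0,0,-1],[0.0624,0.001,-0.0423,0,0,0,-1],[0.0777,0.001,-0.0445,0,0,0,-1],[0.0777,0.001,-0.0445,0,0,0,-1]]'
python3 - <<'E'
from go import *
im,c=shot("side"); crop(im,230,190,390,310,5,"a4.png")
o=ctrl.get_obs(); print(injig(o["tool_pos"]),o["force"])
E
```

```text
clock: 5.55
tool_pos: [0.6167, -0.1283, 0.146]
orientation: [-180.0, -0.1, 8.0]
force: [-2.7, 4.1, 3.8]
opening: 0.0218
[ 39.2051  -1.2021 145.9949] [-1.7568  4.4084  3.7019]
```

View pics/a4.png

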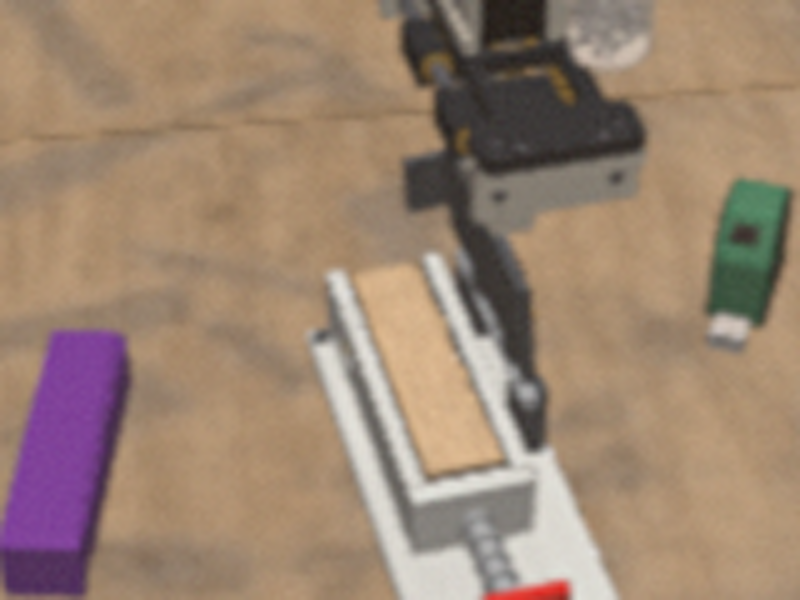

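```bash
python3 -m pendant '[[0.0103,0,0,0,0,0,-1],[0.0206,0,0.0005,0,0,0,-1],[0.0307,0,0.0025,0,0,0,-1],[0.0386,0,0.0046,0,0,0,-1],[0.0386,0,0.0046,0,0,0,-1],[0.0386,0,0.0046,0,0,0,0],[0.0386,0,0.0046,0,0,0,0],[0.0386,0,0.0046,0,0,0,0]]'
python3 - <<'E'
from go import *
im,c=shot("side"); crop(im,230,190,390,310,5,"a5.png")
o=ctrl.get_obs(); print(injig(o["tool_pos"]),o["force"],o["joint_pos"])
E
```

```text
clock: 6.6
tool_pos: [0.653, -0.1241, 0.1406]
orientation: [180.0, -0.0, 8.0]
force: [-0.4, 0.3, -0.3]
opening: 0.0426
[ 75.9158  -2.1906 140.5697] [-0.3278  0.2522  0.6468] [  6.0131  23.0698  -7.204    0.0129 -59.7048  91.9452]
```

View pics/a5.png

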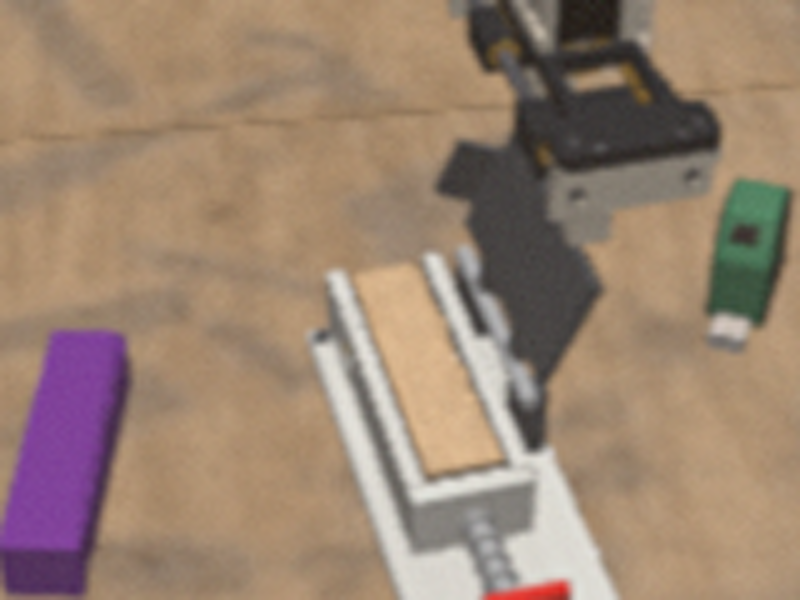

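```bash
python3 - <<'E'
from go import *
print(rel(jig(0,-235,210),-82), rel(jig(0,-235,28),-82))
E
python3 -m pendant '[[0,0,-0.04,0,0,0,0],[0,0,-0.075,0,0,0,0],[0,0,-0.075,0,0,0,0]]'
python3 - <<'E'
from go import *
im,c=shot("side"); crop(im,230,190,390,310,5,"a6.png")
print(rel(jig(0,-235,210),-82))
E
```

```text
[-0.0756  0.2329 -0.0694 -0.0001 -0.0005  1.5702] [-0.0757  0.2329  0.1126 -0.0001 -0.0005  1.5702]
clock: 7.02
tool_pos: [0.6545, -0.1243, 0.2192]
orientation: [179.9, -0.4, 8.0]
force: [0.2, 1.2, 0.1]
opening: 0.044
[-0.0762  0.233   0.0069 -0.0023 -0.0026  1.5702]
```

View pics/a6.png

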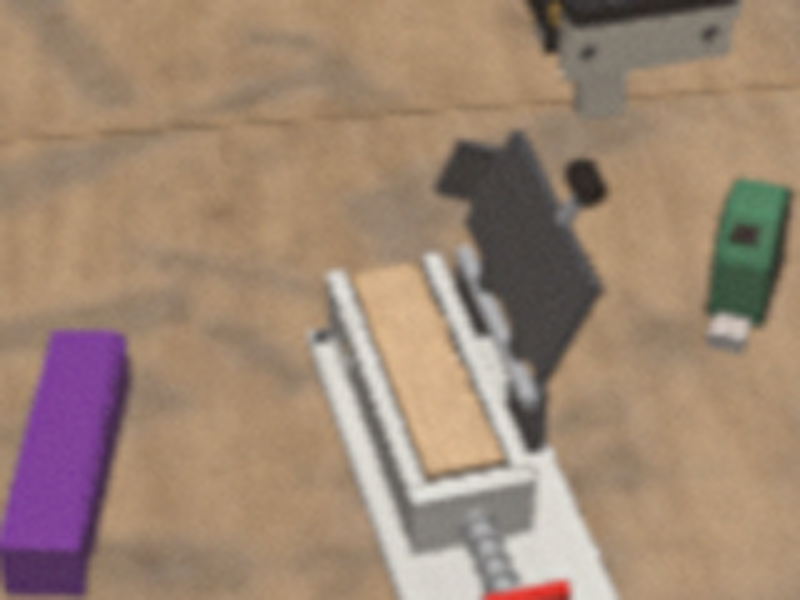

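```bash
python3 - <<'E'
from fit import *
from go import jig
_,c=shot("side")
print(proj(c,[jig(86,0,151)]), "seen 347.2 226.6")
L=[(-45,-200,10),(60,-200,10),(-22,-187,65),(22,-187,65),(-22,-187,13),(22,-187,13),(-60,0,57)]
P=np.array([(214,533),(423,490),(258,430),(341,418),(258,498),(340,487),(84,193)])/5+[275,225]-.4
L2=[(-32.5,80,51),(-22.5,80,51),(22.5,80,51),(32.5,80,51),(-45,82,10)]
P2=np.array([(327,272),(346,270),(424,255),(441,250),(308,332)])/5+[230,190]-.4
x,r=fit(c,L+L2,np.r_[P,P2],[.577,-.13,.14]); print(x[:2],np.degrees(x[2]));print(r)
E
```

```text
[[346.3843 225.6412]] seen 347.2 226.6
[ 0.5784 -0.133 ] 7.738371969094147
[[ 0.0487  1.2472]
 [ 0.3014  0.8302]
 [-0.3492  0.463 ]
 [ 1.1867 -0.8497]
 [-0.8889  1.2374]
 [ 0.2751 -0.2806]
 [ 0.3433 -0.4154]
 [ 0.038  -0.5251]
 [-0.2433 -0.7184]
 [-0.1555 -0.3636]
 [-0.1016  0.054 ]
 [-0.346  -1.2203]]
```

```bash
python3 -m pendant '[[-0.02,0.03,0,0,0,0.18,-1],[-0.03,0.06,0,0,0,0.36,-1],[-0.04,0.09,0,0,0,0.54,-1],[-0.05,0.12,0,0,0,0.72,-1],[-0.06,0.15,0,0,0,0.9,-1],[-0.07,0.18,0,0,0,1.08,-1],[-0.076,0.21,0.005,0,0,1.26,-1],[-0.076,0.233,0.007,0,0,1.44,-1],[-0.076,0.233,0.007,0,0,1.57,-1],[-0.076,0.233,0.007,0,0,1.57,-1]]'
```

```text
clock: 8.38
tool_pos: [0.609, -0.3654, 0.2067]
orientation: [179.9, 0.1, -82.0]
force: [0.4, 0.6, -0.6]
opening: 0.0005
```

```bash
sed -i 's/^J=.*/J=(.5784,-.134,7.9)/' go.py; python3 - <<'E'
from go import *
o=ctrl.get_obs(); print(injig(o["tool_pos"]),rel(jig(0,-235,30),-82.1))
E
```

```text
[  -1.5042 -233.3885  206.7125] [ 0.0018 -0.0019  0.1767  0.0023  0.0012  0.0023]
```

```bash
python3 -m pendant '[[0.002,-0.002,0.05,0,0,0,-1],[0.002,-0.002,0.1,0,0,0,-1],[0.002,-0.002,0.145,0,0,0,-1],[0.002,-0.002,0.165,0,0,0,-1],[0.002,-0.002,0.177,0,0,0,-1],[0.002,-0.002,0.177,0,0,0,-1]]'
python3 - <<'E'
from go import *
im,c=shot("side"); crop(im,260,210,400,330,5,"b1.png")
o=ctrl.get_obs(); print(injig(o["tool_pos"]))
E
```

```text
clock: 9.12
tool_pos: [0.6123, -0.367, 0.0318]
orientation: [-180.0, -0.0, -81.9]
force: [0.4, -0.0, 0.7]
opening: 0.0002
[   2.0527 -235.7431   32.689 ]
```

View pics/b1.png

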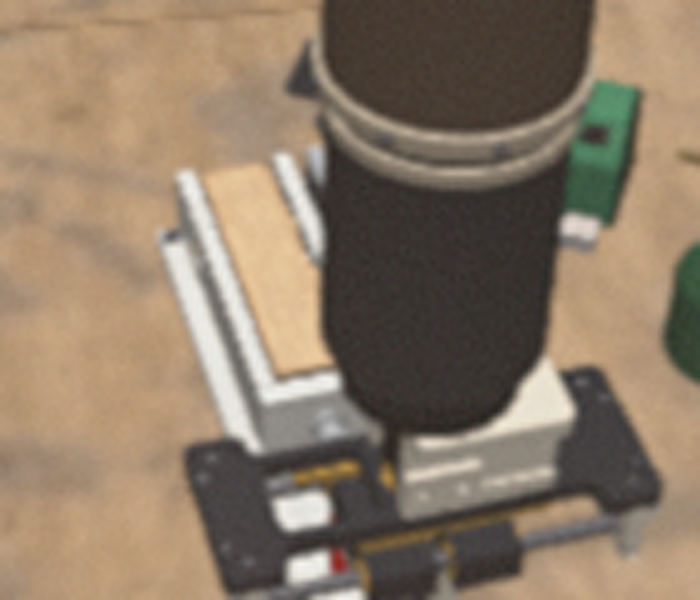

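```bash
python3 -m pendant '[[-0.012,0.002,0,0,0,0,-1],[-0.024,0.002,0,0,0,0,-1],[-0.034,0.002,0,0,0,0,-1],[-0.04,0.002,0,0,0,0,-1],[-0.046,0.002,0,0,0,0,-1],[-0.052,0.002,0,0,0,0,-1],[-0.058,0.002,0,0,0,0,-1]]'
python3 - <<'E'
from go import *
o=ctrl.get_obs(); print(injig(o["tool_pos"]),o["force"])
E
```

```text
clock: 10.05
tool_pos: [0.6024, -0.311, 0.0322]
orientation: [-179.9, -0.1, -82.0]
force: [-0.9, -7.4, 0.2]
opening: 0.0007
[  -0.5811 -178.6377   32.1881] [-0.8983 -7.4339  0.171 ]
```

```bash
python3 -m pendant '[[-0.007,0,0,0,0,0,-1],[-0.014,0,0,0,0,0,-1],[-0.021,0,0,0,0,0,-1],[-0.028,0,0,0,0,0,-1],[-0.035,0,0,0,0,0,-1],[-0.041,0,0,0,0,0,-1],[-0.045,0,0,0,0,0,-1],[-0.045,0,0,0,0,0,-1]]'
python3 - <<'E'
from go import *
o=ctrl.get_obs(); print(injig(o["tool_pos"]),o["force"])
E
```

```text
clock: 11.05
tool_pos: [0.5959, -0.2666, 0.0321]
orientation: [-180.0, -0.1, -81.9]
force: [-1.0, -8.5, 0.5]
opening: 0.0003
[  -0.8431 -133.7134   32.1457] [-0.9585 -8.4682  0.5325]
```

```bash
python3 -m pendant '[[-0.002,0,0,0,0,0,-1],[-0.004,0,0,0,0,0,-1],[-0.006,0,0,0,0,0,-1],[-0.008,0,0,0,0,0,-1],[-0.009,0,0,0,0,0,-1]]'
python3 - <<'E'
from go import *
o=ctrl.get_obs(); print(injig(o["tool_pos"]),o["force"])
E
```

```text
clock: 11.68
tool_pos: [0.5951, -0.2605, 0.0323]
orientation: [-179.9, -0.3, -81.9]
force: [1.2, -27.8, -5.8]
opening: 0.0003
[  -0.819  -127.588    32.2851] [  1.2247 -27.7699  -5.7826]
```

```bash
python3 -m pendant '[[-0.001,0,0,0,0,0,-1],[-0.001,0,0,0,0,0,-1],[-0.001,0,0,0,0,0,-1]]'
python3 - <<'E'
from go import *
im,c=shot("side"); crop(im,260,190,400,310,5,"b2.png")
E
```

```text
clock: 12.05
tool_pos: [0.5951, -0.2605, 0.0323]
orientation: [-179.9, -0.3, -82.0]
force: [2.1, -27.9, -6.0]
opening: 0.0003
```

View pics/b2.png

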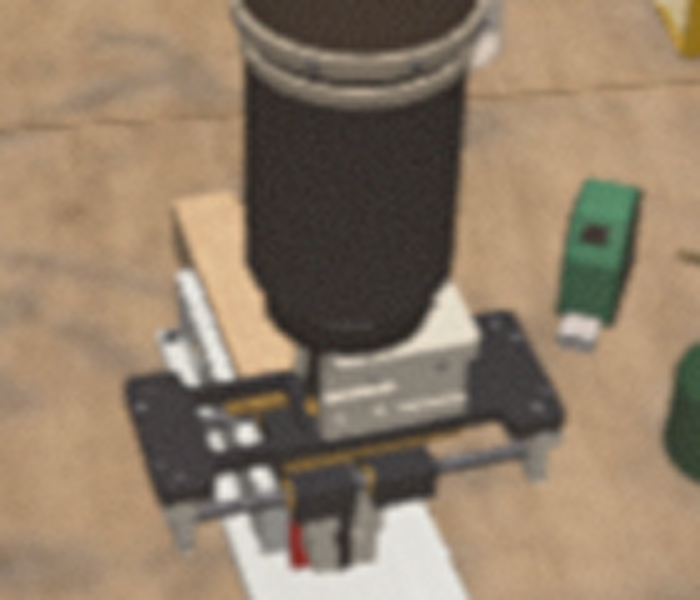

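```bash
python3 -m pendant '[[0.01,0,0,0,0,0,-1],[0.025,0,0,0,0,0,-1],[0.042,0,0,0,0,0,-1],[0.06,0,0,0,0,0,-1],[0.08,0,0,0,0,0,-1],[0.095,0,0,0,0,0,-1],[0.1,0,-0.04,0,0,0,-1],[0.1,0,-0.09,0,0,0,0],[0.1,0,-0.14,0,0,0,1],[0.1,0,-0.17,0,0,0,1],[0.05,0,-0.175,0,0,0,1],[0,0,-0.175,0,0,0,1]]'
python3 - <<'E'
from go import *
im,c=shot("side")
o=ctrl.get_obs(); print(injig(o["tool_pos"]),rel(jig(0,137,207),-82.1))
E
```

```text
clock: 13.6
tool_pos: [0.5941, -0.2546, 0.2067]
orientation: [-180.0, 0.0, -82.1]
force: [0.8, 1.2, -0.4]
opening: 0.0453
[  -1.2037 -116.5078  206.7541] [-0.2535 -0.0019  0.0004 -0.0008  0.0024  0.0029]
```

```bash
python3 -m pendant '[[-0.05,-0.002,0,0,0,0,1],[-0.1,-0.002,0,0,0,0,1],[-0.15,-0.002,0,0,0,0,1],[-0.2,-0.002,0,0,0,0,1],[-0.254,-0.002,0,0,0,0,1],[-0.254,-0.002,0,0,0,0,1]]'
python3 - <<'E'
from go import *
im,c=shot("side"); crop(im,260,190,400,310,5,"b3.png"); crop(im,240,160,380,280,5,"b3b.png")
o=ctrl.get_obs(); print(injig(o["tool_pos"]))
print(proj(c,[jig(x,150,49) for x in(-21,21)]+[jig(x,150,10) for x in(-21,21)]))
E
```

```text
clock: 14.4
tool_pos: [0.5604, -0.0004, 0.2065]
orientation: [180.0, 0.0, -81.7]
force: [0.1, 0.2, -0.4]
opening: 0.0874
[  0.5282 133.399  206.4958]
[[293.2733 228.318 ]
 [307.3539 226.0225]
 [293.5746 238.6611]
 [307.384  236.3399]]
```

View pics/b3b.png

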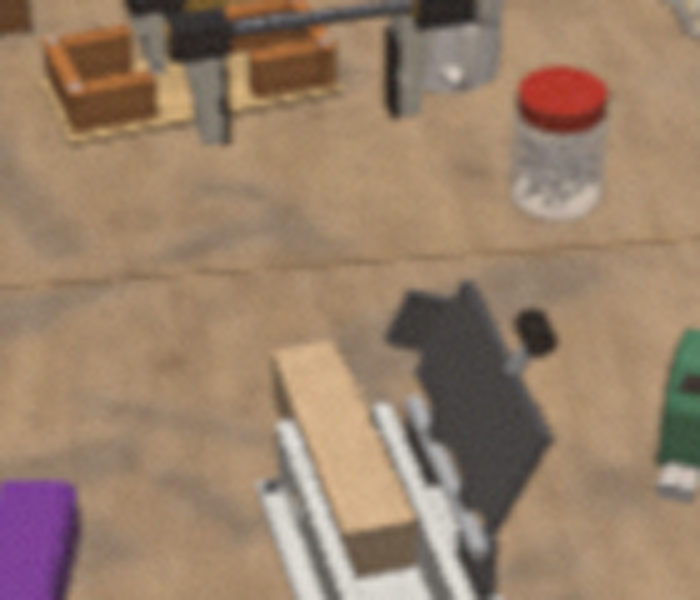

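View pics/b3.png

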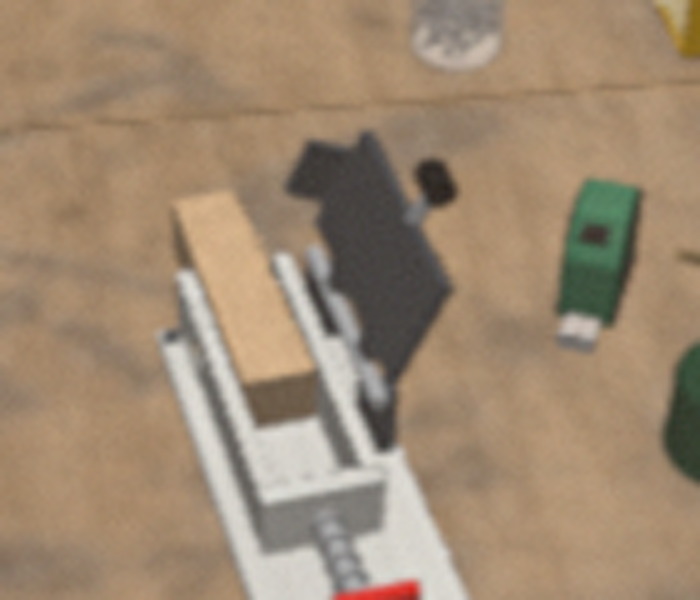

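```bash
python3 -m pendant '[[0,0,0.05,0,0,0,1],[0,0,0.1,0,0,0,1],[0,0,0.14,0,0,0,1],[0,0,0.165,0,0,0,1],[0,0,0.182,0,0,0,1],[0,0,0.193,0,0,0,1],[0,0,0.193,0,0,0,1]]'
python3 - <<'E'
from go import *
im,c=shot("side"); crop(im,240,160,380,280,5,"b4.png")
o=ctrl.get_obs(); print(injig(o["tool_pos"]))
E
```

```text
clock: 15.32
tool_pos: [0.5604, -0.0043, 0.0127]
orientation: [179.9, -0.0, -82.0]
force: [0.1, -0.9, -0.2]
opening: 0.0875
[  0.5516 131.1652  13.4998]
```

View pics/b4.png

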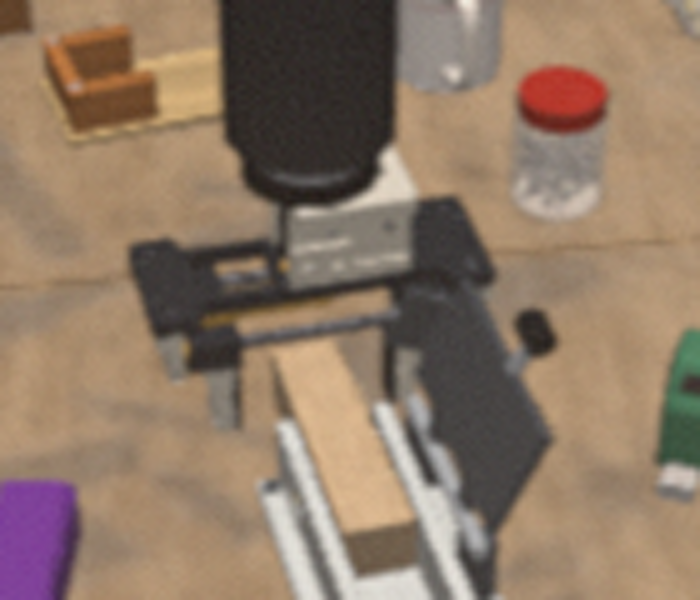

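```bash
python3 -m pendant '[[-0.002,0,0.002,0,0,0,-0.3],[-0.002,0,0.002,0,0,0,-1],[-0.002,0,0.002,0,0,0,-1],[-0.002,0,0.002,0,0,0,-1],[-0.002,0,0.002,0,0,0,-1]]'
```

```text
clock: 16.0
tool_pos: [0.5606, -0.0015, 0.0116]
orientation: [-180.0, 0.0, -82.0]
force: [0.1, 0.7, -0.4]
opening: 0.0432
```

```bash
python3 -m pendant '[[-0.008,0,0,0,0,0,-1],[-0.018,0,0,0,0,0,-1],[-0.03,0,0,0,0,0,-1],[-0.042,0,-0.0005,0,0,0,-1],[-0.055,0,-0.001,0,0,0,-1],[-0.07,0,-0.001,0,0,0,-1],[-0.085,0,-0.001,0,0,0,-1],[-0.1,0,-0.001,0,0,0,-1],[-0.112,0,-0.001,0,0,0,-1],[-0.118,0,-0.001,0,0,0,-1],[-0.118,0,-0.001,0,0,0,-1]]'
python3 - <<'E'
from go import *
im,c=shot("side"); crop(im,240,160,380,280,5,"b5.png")
o=ctrl.get_obs(); print(injig(o["tool_pos"]))
E
```

```text
clock: 17.38
tool_pos: [0.544, 0.1156, 0.0124]
orientation: [180.0, -0.0, -81.9]
force: [-0.8, -0.6, -1.8]
opening: 0.0418
[  0.1367 251.6736  12.4204]
```

View pics/b5.png

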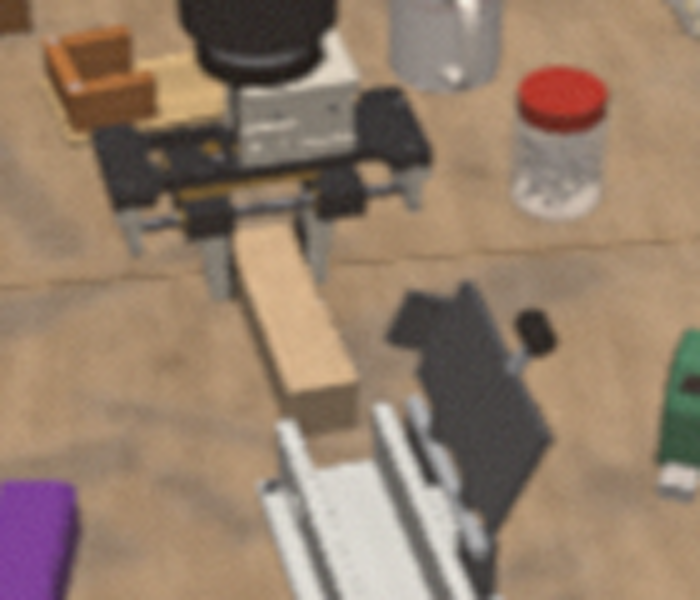

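```bash
python3 -m pendant '[[-0.003,0,0.003,0,0,0,-1],[-0.003,0,0.006,0,0,0,-1],[-0.003,0,0.0085,0,0,0,-1],[-0.003,0,0.0095,0,0,0,-1],[-0.003,0,0.0095,0,0,0,-1]]'
```

```text
clock: 18.05
tool_pos: [0.5436, 0.1182, 0.0028]
orientation: [180.0, -0.0, -82.0]
force: [0.7, -0.3, -2.1]
opening: 0.0418
```

```bash
python3 -m pendant '[[0,0,0.0012,0,0,0,-1],[0,0,0.0012,0,0,0,-1]]'; python3 -m pendant '[[0,0,0,0,0,0,0.5],[0,0,0,0,0,0,0.5],[0,0,0,0,0,0,0.5],[0,0,0,0,0,0,0.5]]'; python3 -m pendant '[[0,0,-0.03,0,0,0,0.8],[0,0,-0.06,0,0,0,0.8],[0,0,-0.09,0,0,0,0.8],[0,0,-0.12,0,0,0,0.8],[0,0,-0.12,0,0,0,0.8]]'
python3 - <<'E'
from go import *
im,c=shot("side"); crop(im,240,160,380,280,5,"b6.png")
im,c=shot("top","b6t.png"); 
o=ctrl.get_obs(); print(injig(o["tool_pos"]))
E
```

```text
clock: 18.3
tool_pos: [0.5436, 0.1183, 0.0017]
orientation: [180.0, 0.0, -82.0]
force: [0.5, -0.5, -2.4]
opening: 0.0419
clock: 18.8
tool_pos: [0.5437, 0.1183, 0.0018]
orientation: [-180.0, 0.0, -82.0]
force: [-0.8, -0.8, -0.3]
opening: 0.0655
clock: 19.42
tool_pos: [0.5451, 0.119, 0.1244]
orientation: [-179.7, 0.1, -82.0]
force: [-0.0, -0.5, -0.1]
opening: 0.079
[  0.022  254.6854 121.7674]
```

View pics/b6.png

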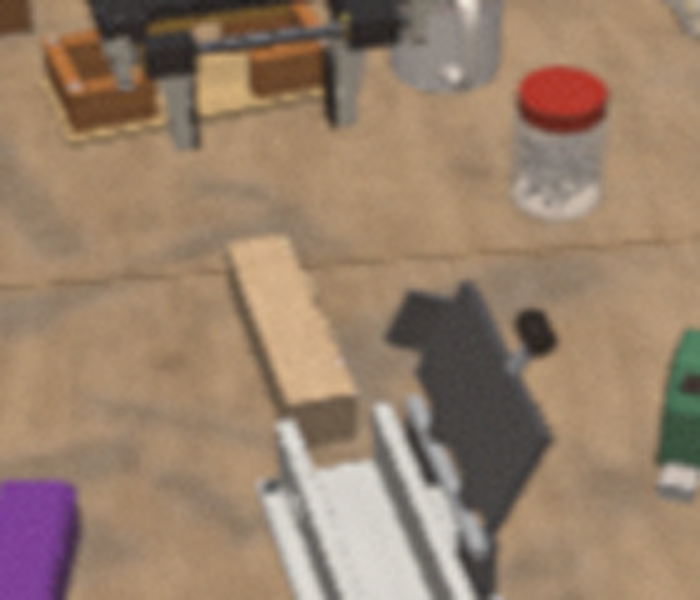

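View pics/b6t.png

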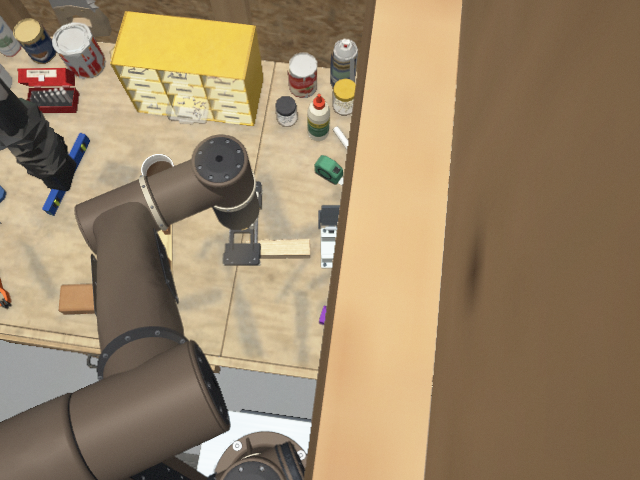

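```bash
python3 - <<'E'
from fit import *
from go import injig,jig
np.set_printoptions(precision=4,suppress=True)
im,c=shot("side"); it,t=shot("top"); crop(it,210,200,350,300,5,"b7.png")
L=[(80,21,39),(80,-21,39),(-80,21,39),(-80,-21,39),(-80,21,0),(-80,-21,0)]
P=np.array([(228,248),(288,236),(285,405),(356,393),(285,420+30),(352,438)])/5+[240,160]-.4
x,r=fit(c,L[:4],P[:4],[.55,.05,1.7]); print(x[:2],np.degrees(x[2]),injig([x[0],x[1],0]));print(r)
E
```

```text
[0.5517 0.0483] 97.92396844161811 [ -1.3625 184.2481   0.    ]
[[-0.7419 -0.6371]
 [ 0.4702 -0.2596]
 [-0.0004  0.3538]
 [ 0.1627  0.3159]]
```

View pics/b7.png

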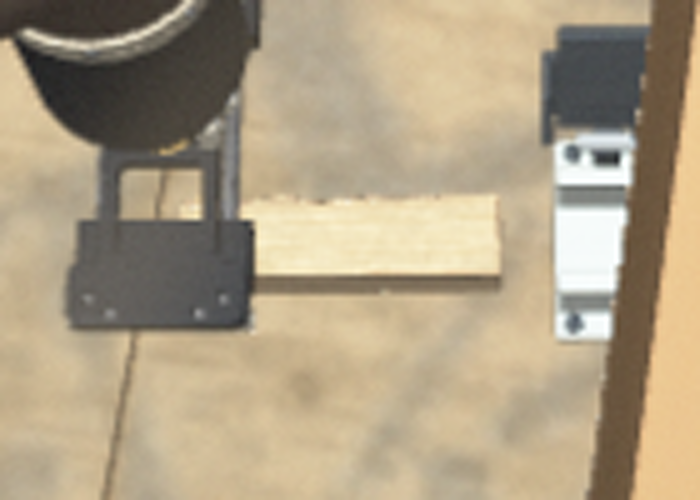

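```bash
python3 - <<'E'
from go import *
t=cam(snapshot("top"))
a=atz(t,(309.5,238.5),.039);b=atz(t,(309.7,254.8),.039); print(a,b,injig(a),injig(b))
y=97.9; u=np.array([np.cos(np.radians(y)),np.sin(np.radians(y)),0]); m=(a+b)/2; print(m+.08*u)
print(rel([.5515,.049,.1242],-82.1))
E
```

```text
[ 0.5828 -0.0217  0.039 ] [ 0.541  -0.0282  0.039 ] [ 19.7476 110.6301  39.    ] [-22.5347 109.9692  39.    ]
[0.5509 0.0543 0.039 ]
[ 0.0695  0.0012 -0.0034  0.0017 -0.0006  0.002 ]
```

```bash
python3 -m pendant '[[0.033,0.001,0,0,0,0,0.8],[0.0665,0.001,0.02,0,0,0,0.8],[0.0665,0.001,0.06,0,0,0,0.8],[0.0665,0.001,0.09,0,0,0,0.8],[0.0665,0.001,0.11,0,0,0,0.8],[0.0665,0.001,0.1195,0,0,0,0.8],[0.0665,0.001,0.1195,0,0,0,0.8]]'; python3 -m pendant '[[0,0,0,0,0,0,-0.2],[0,0,0,0,0,0,-1],[0,0,0,0,0,0,-1],[0,0,0,0,0,0,-1],[0,0,0,0,0,0,-1]]'
```

```text
clock: 20.55
tool_pos: [0.5516, 0.0521, 0.0017]
orientation: [179.9, -0.0, -82.0]
force: [-0.9, -0.3, 0.4]
opening: 0.0788
clock: 21.18
tool_pos: [0.5521, 0.0524, 0.0024]
orientation: [-180.0, 0.0, -82.0]
force: [0.7, -0.0, 1.2]
opening: 0.0419
```

```bash
python3 -m pendant '[[0,0,-0.03,0,0,0,-1],[0,0,-0.08,0,0,0,-1],[0,0,-0.13,0,0,0,-1],[0,0,-0.13,0,0,0,-1]]'
python3 - <<'E'
from go import *
im,c=shot("side"); crop(im,240,140,380,260,5,"c1.png")
print(rel([.5118,.3649,.13],12.86), ctrl.get_obs()["force"])
E
```

```text
clock: 21.68
tool_pos: [0.5543, 0.0531, 0.1364]
orientation: [-179.6, 0.1, -81.9]
force: [0.1, 0.3, -2.2]
opening: 0.0419
[-0.3148 -0.0031  0.0043 -0.0038 -0.0018 -1.6554] [ 0.0665 -0.6015 -2.1148]
```

View pics/c1.png

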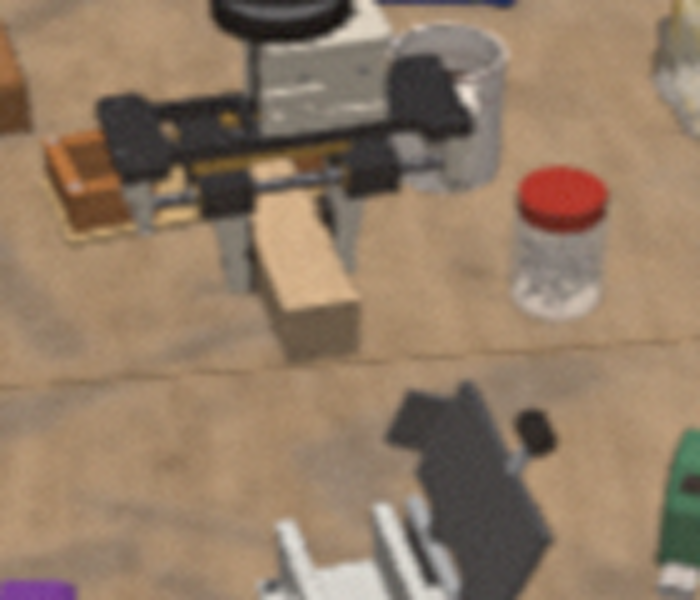

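```bash
python3 - <<'E'
from go import *
c=cam(snapshot("side")); o=ctrl.get_obs(); Rt=R.from_euler('xyz',o["orientation"],degrees=True)
for p in((296.6,221.2),(311,219.6)):
    w=atz(c,p,o["tool_pos"][2]+.0366); print(w,Rt.inv().apply(w-o["tool_pos"]))
E
python3 -m pendant '[[-0.03,0,0,0,0,-0.15,-1],[-0.06,0,0,0,0,-0.33,-1],[-0.09,0,0,0,0,-0.5,-1],[-0.12,0,0,0,0,-0.67,-1],[-0.15,0,0,0,0,-0.84,-1],[-0.18,0,0,0,0,-1.0,-1],[-0.21,0,0,0,0,-1.17,-1],[-0.24,-0.001,0,0,0,-1.34,-1],[-0.27,-0.002,0,0,0,-1.5,-1],[-0.3,-0.003,0,0,0,-1.655,-1],[-0.315,-0.003,0,0,0,-1.655,-1],[-0.315,-0.003,0,0,0,-1.655,-1]]'
python3 - <<'E'
from go import *
im,c=shot("side"); crop(im,220,100,360,220,5,"c2.png")
im,c=shot("top"); crop(im,80,180,240,300,5,"c2t.png")
E
```

```text
[ 0.5368 -0.1102  0.1688] [ 0.1589  0.0372 -0.0367]
[ 0.5734 -0.1079  0.1688] [ 0.1617  0.0006 -0.0367]
clock: 23.28
tool_pos: [0.5101, 0.3647, 0.1305]
orientation: [179.9, 0.1, 12.8]
force: [-0.8, -1.0, -2.0]
opening: 0.0419
```

View pics/c2.png

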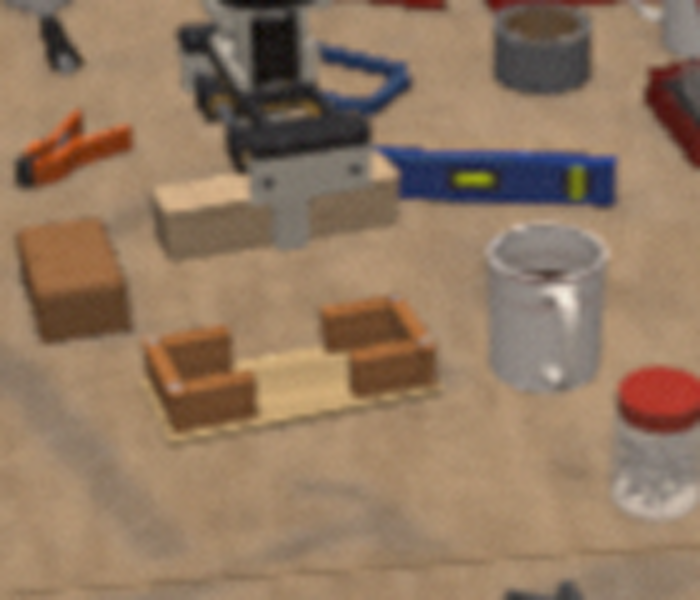

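View pics/c2t.png

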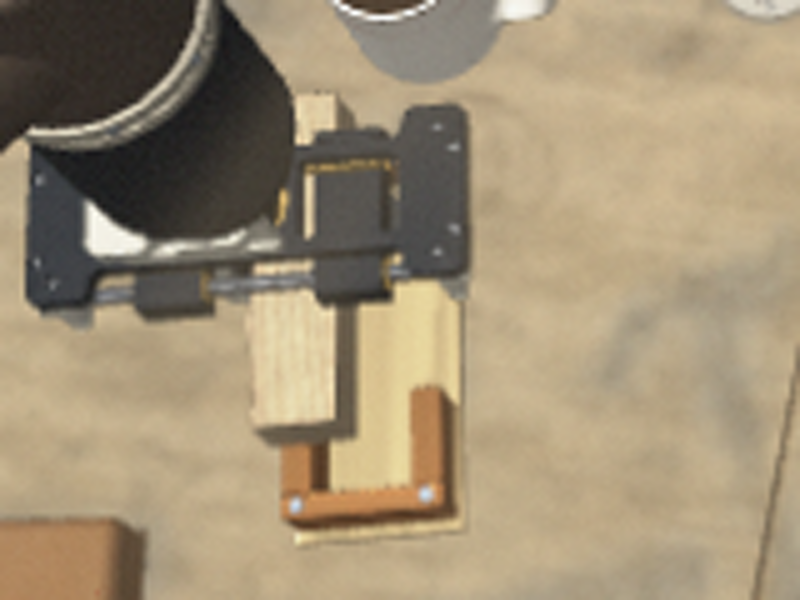

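```bash
python3 - <<'E'
from fit import *
from ov import draw
np.set_printoptions(precision=4,suppress=True)
im,c=shot("side"); it,t=shot("top"); o=ctrl.get_obs(); zb=(o["tool_pos"][2]-.0024)*1000
print(o["tool_pos"],o["orientation"])
yaw=o["orientation"][2]
B=[(-80,80,-21,21,zb,zb+39)]
p=(o["tool_pos"][0],o["tool_pos"][1],yaw)
draw(im,c,p,B,(220,100,360,220),5,"c3.png"); draw(it,t,p,B,(80,180,240,300),5,"c3t.png")
E
```

```text
[0.5108 0.3636 0.1319] [179.9702   0.0434  12.7468]
```

View pics/c3.png

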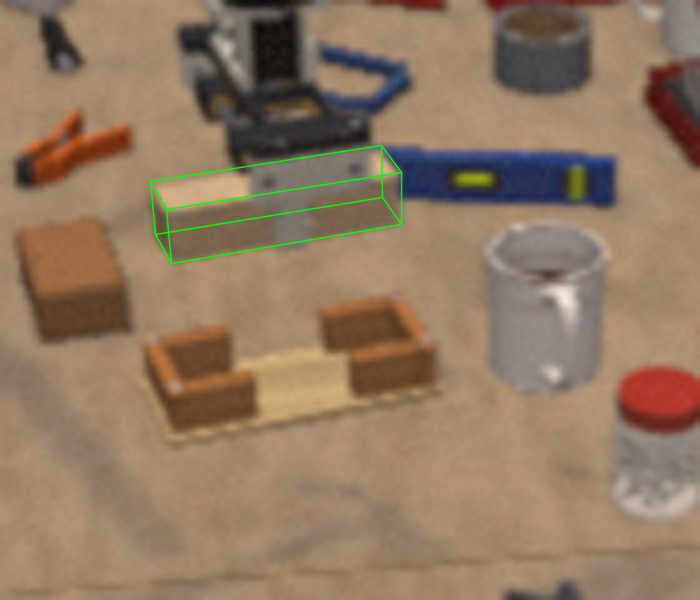

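View pics/c3t.png

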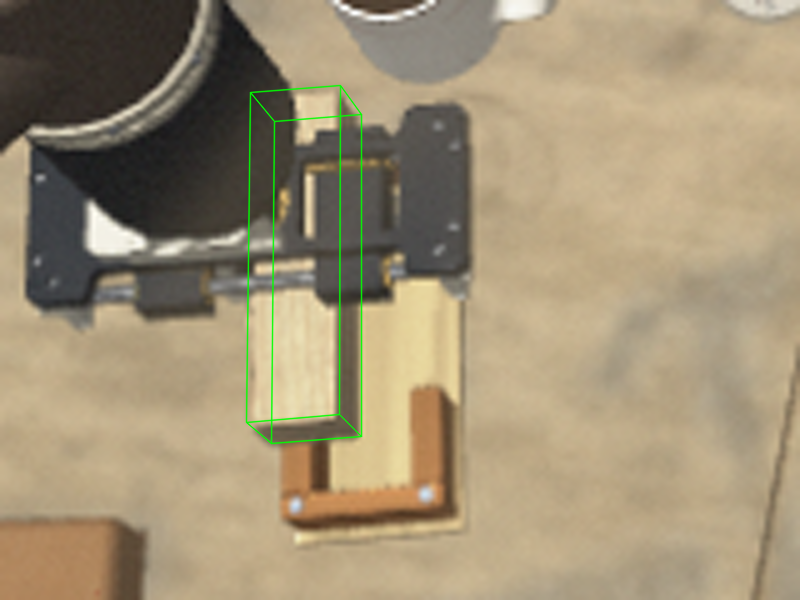

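```bash
python3 - <<'E'
from go import *
print(rel([.5125,.3649,.055],12.86))
E
```

```text
[ 0.002  -0.0009  0.0769  0.0005  0.0008 -0.002 ]
```

```bash
python3 -m pendant '[[0.002,-0.001,0.025,0,0,-0.002,-1],[0.002,-0.001,0.05,0,0,-0.002,-1],[0.002,-0.001,0.07,0,0,-0.002,-1],[0.002,-0.001,0.077,0,0,-0.002,-1],[0.002,-0.001,0.077,0,0,-0.002,-1]]'
python3 - <<'E'
from go import *
from ov import draw
im,c=shot("side"); it,t=shot("top"); o=ctrl.get_obs(); print(o["tool_pos"],o["orientation"])
crop(im,220,130,340,220,6,"c4.png");crop(it,100,190,200,300,5,"c4t.png")
E
```

```text
clock: 24.1
tool_pos: [0.5128, 0.3656, 0.0553]
orientation: [180.0, 0.0, 12.9]
force: [0.4, 0.4, -1.5]
opening: 0.0418
[0.5132 0.3663 0.0562] [-179.9631   -0.0669   12.9521]
```

View pics/c4.png

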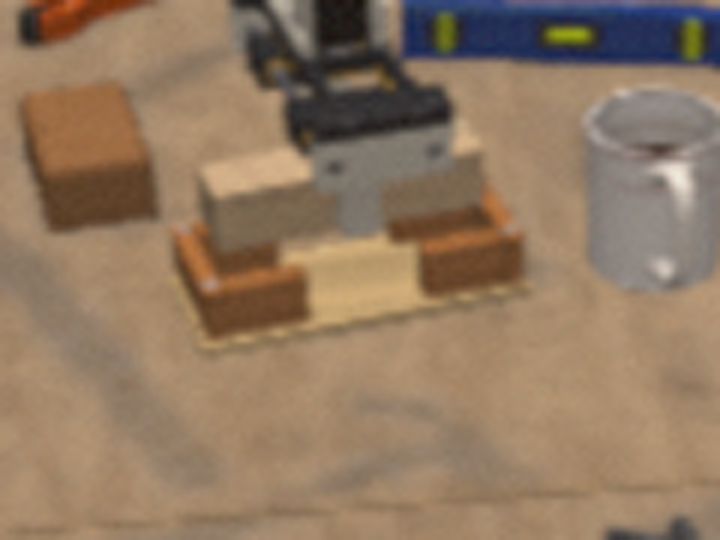

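View pics/c4t.png

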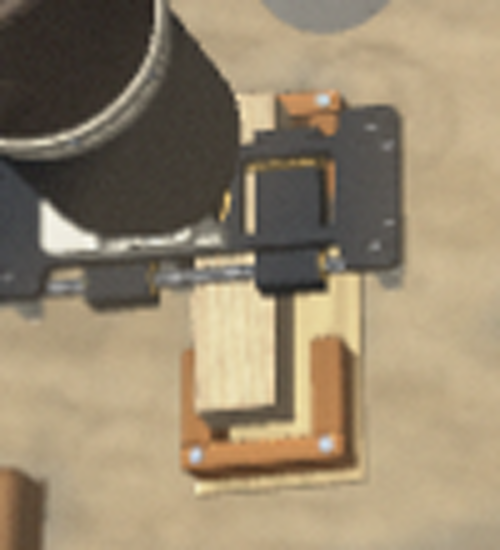

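```bash
python3 -m pendant '[[-0.0005,0.001,0.004,0,0,0,-1],[-0.0005,0.001,0.008,0,0,0,-1],[-0.0005,0.001,0.012,0,0,0,-1],[-0.0005,0.001,0.015,0,0,0,-1],[-0.0005,0.001,0.015,0,0,0,-1]]'
python3 -c "
from go import *
o=ctrl.get_obs(); print(o['tool_pos'],o['force'],o['moment'])"
```

```text
clock: 24.82
tool_pos: [0.5122, 0.3648, 0.0398]
orientation: [180.0, 0.0, 13.0]
force: [0.7, 0.6, -2.1]
opening: 0.0419
[0.5122 0.3648 0.0398] [ 0.6744  0.6021 -2.0654] [-0.1021 -0.0858 -0.0498]
```

```bash
python3 -m pendant '[[0,0,0.006,0,0,0,-1],[0,0,0.012,0,0,0,-1],[0,0,0.018,0,0,0,-1],[0,0,0.023,0,0,0,-1],[0,0,0.027,0,0,0,-1],[0,0,0.029,0,0,0,-1],[0,0,0.029,0,0,0,-1]]'
```

```text
clock: 25.7
tool_pos: [0.5124, 0.3649, 0.0112]
orientation: [180.0, 0.0, 13.0]
force: [-1.1, 0.1, -1.9]
opening: 0.0416
```

```bash
python3 -m pendant '[[0,0,0.001,0,0,0,-1],[0,0,0.001,0,0,0,-1],[0,0,0.001,0,0,0,0.4],[0,0,0.001,0,0,0,0.4],[0,0,0.001,0,0,0,0.4],[0,0,-0.03,0,0,0,0.4],[0,0,-0.07,0,0,0,0.4],[0,0,-0.12,0,0,0,0.4],[0,0,-0.17,0,0,0,0.4],[0,0,-0.2,0,0,0,0.4],[0,0,-0.2,0,0,0,0.4]]'
python3 - <<'E'
from go import *
from ov import draw
im,c=shot("side","d.png"); it,t=shot("top","dt.png")
crop(im,220,130,340,220,6,"d1.png")
crop(im,260,190,400,330,4,"d2.png")
B=[(-80,80,-21,21,8,47)]
draw(it,t,(.5118,.3649,12.86),B,(80,180,240,300),5,"d1t.png")
E
```

```text
clock: 27.08
tool_pos: [0.5134, 0.366, 0.2146]
orientation: [-179.8, -0.3, 13.0]
force: [0.0, -0.5, -1.3]
opening: 0.0612
```

View pics/d1.png

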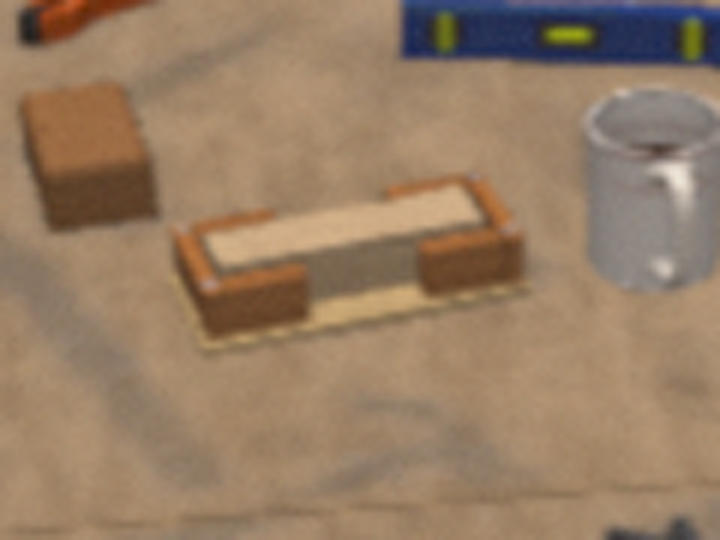

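View pics/d2.png

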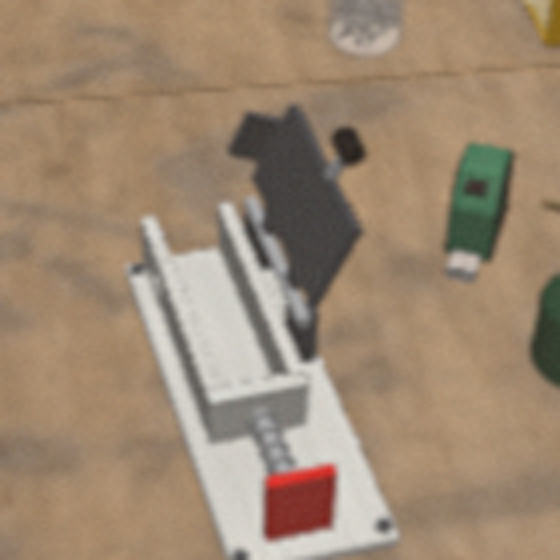

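View pics/d1t.png

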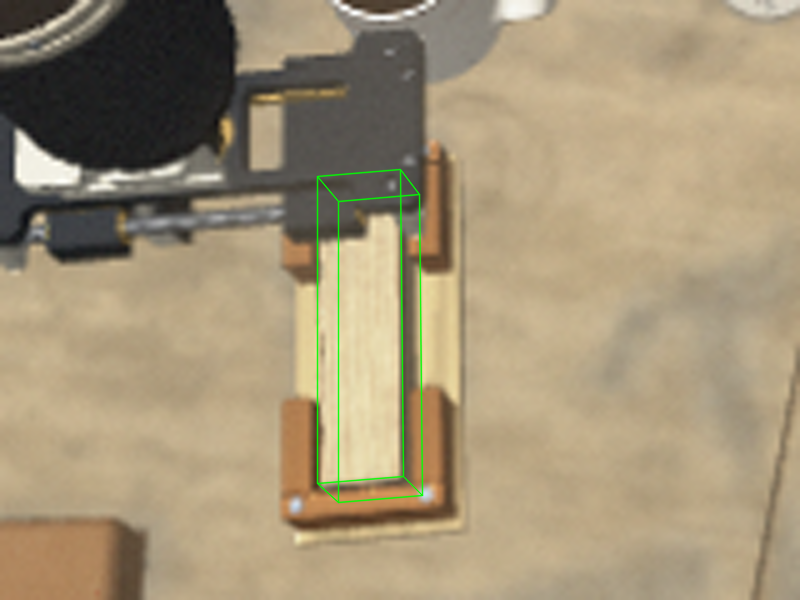

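The block is fully down and centred in the cradle. The lid leans on its stop with its grip at about (347,227), the red plate is back at its starting place, and the bystanders haven't moved. Handing in.

```bash
python3 -m pendant '[[0,0,0,0,0,0,0.4],[0,0,0,0,0,0,0.4]]'; python3 -c "
from plant import ctrl
print(ctrl.close_job())"
```

```text
clock: 27.42
tool_pos: [0.5121, 0.3646, 0.2101]
orientation: [179.9, 0.1, 13.0]
force: [0.4, 0.0, 0.4]
opening: 0.0614
the job is handed in; nothing more can be done
None
```

The job is done and was handed in at about 27.4 s of the 72 s allowed. No verdict is reported, so what follows rests on my own checks.

- **Lid:** I pinched the grip and led it round to about 1.9 rad, and it fell back on its stop. The grip appears within about 1 px of where 2.0 rad puts it.
- **Ejector:** I pushed it with closed fingers until the stop was felt, at about 28 N against the 60 N limit. It then sprang back to its starting place.
- **Block:** I drew it out by the nose, laid it flat on the bench and let go. I then took it round the middle and lowered it into the cradle without touching the rims.

**Last checks:** The final pictures show the block level and down between the cheeks, and lined up with my estimate of the cradle to about 2 mm. The lid is open and the ejector is back. The tape measure, jar and mug look undisturbed, and the gripper is clear at a TCP height of 0.21 m.

**What disagreed:**
- The two cameras differed by about 6 mm on the block's position along its length on the bench, so I took a value in between.
- One measurement of how the block sat in the gripper was wrong because I misread a pixel row. I discarded it and checked with overlays instead.

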